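# Put the balance weights back in their block by size

### The job

The weighing is done: put the four brass weights back into the wooden weight block, in order of size, each standing upright right down in the seat that is made for it, the largest weight in the largest seat down to the smallest in the smallest. Leave the egg cup and the match box that stand among them where they are.

Things in the scene. Friction and masses are not known exactly. Their poses are not given: they have to be found in the camera images.
- weight_500: largest of four loose round brass bell weights: 54 mm in diameter, 46 mm high, 500 g; plain upright cylinder up to 24 mm (grip it there, as low as possible), above that a shoulder tapering to a round knob; no handle, every grasp direction is alike. Stands upright on the worktop at the start. Origin: centre of the underside; z up along its axis.
- weight_200: second largest of four loose round brass bell weights: 40 mm in diameter, 34 mm high, 200 g; plain upright cylinder up to 18 mm (grip it there, as low as possible), above that a shoulder tapering to a round knob; no handle, every grasp direction is alike. Stands upright on the worktop at the start. Origin: centre of the underside; z up along its axis.
- weight_100: second smallest of four loose round brass bell weights: 32 mm in diameter, 28 mm high, 100 g; plain upright cylinder up to 15 mm (grip it there, as low as possible), above that a shoulder tapering to a round knob; no handle, every grasp direction is alike. Stands upright on the worktop at the start. Origin: centre of the underside; z up along its axis.
- weight_50: smallest of four loose round brass bell weights: 25 mm in diameter, 23 mm high, 50 g; plain upright cylinder up to 12 mm (grip it there, as low as possible), above that a shoulder tapering to a round knob; no handle, every grasp direction is alike. Stands upright on the worktop at the start. Origin: centre of the underside; z up along its axis.
- seat_500: largest of four round dished seats in a row in the fixed wooden block (251 x 88 x 20 mm, turned any way), for the largest weight: grey felt floor 64 mm across, 5 mm below the block's top; slippery lacquered rim, 45-degree bevel to 70 mm. Origin: centre of the felt, 15 mm above the worktop; x along the row towards the small end, z up. Next smaller seat 69 mm along x.
- seat_200: second largest of four round dished seats in a row in the fixed wooden block (251 x 88 x 20 mm, turned any way), for the second largest weight: grey felt floor 50 mm across, 5 mm below the block's top; slippery lacquered rim, 45-degree bevel to 56 mm. Origin: centre of the felt, 15 mm above the worktop; x along the row towards the small end, z up. Next smaller seat 58 mm along x.
- seat_100: second smallest of four round dished seats in a row in the fixed wooden block (251 x 88 x 20 mm, turned any way), for the second smallest weight: grey felt floor 38 mm across, 5 mm below the block's top; slippery lacquered rim, 45-degree bevel to 48 mm. Origin: centre of the felt, 15 mm above the worktop; x along the row towards the small end, z up. Next smaller seat 50.5 mm along x.
- seat_50: smallest of four round dished seats in a row in the fixed wooden block (251 x 88 x 20 mm, turned any way), for the smallest weight: grey felt floor 31 mm across, 5 mm below the block's top; slippery lacquered rim, 45-degree bevel to 41 mm. Origin: centre of the felt, 15 mm above the worktop; x along the row towards the small end, z up.
- egg_cup: turned wooden egg cup, 47 mm in diameter, 56 mm high, loose, standing upright among the weights; a bystander. Origin: centre of its foot; z up.
- match_box: flat box of kitchen matches, 45 (x) x 70 (y) x 18 mm (z), loose, lying on the worktop beside the weights; a bystander. Origin: centre of its underside.
There are look-alikes about, which are no part of the job. What is shaped like the weight_200 but black or orange is not meant.

How it is judged:
At the end, for the whole second after the job is handed in: Each of the four weights stands upright (within 0.1 rad) and at rest on the felt floor of its own seat (within 3 mm in height), centred within 8 mm, largest to smallest along the block, with all of them released (horizontal distance between weight_500 and seat_500 below 0.008 m and z of weight_500 in the frame of seat_500 between -0.003 and 0.003 m and angle between each of weight_500, weight_200, weight_100, weight_50's own z axis and vertical below 0.1 rad and linear speed of each of weight_500, weight_200, weight_100, weight_50 below 0.02 m/s and angular speed of each of weight_500, weight_200, weight_100, weight_50 below 0.2 rad/s and horizontal distance between weight_200 and seat_200 below 0.008 m and z of weight_200 in the frame of seat_200 between -0.003 and 0.003 m and horizontal distance between weight_100 and seat_100 below 0.008 m and z of weight_100 in the frame of seat_100 between -0.003 and 0.003 m and horizontal distance between weight_50 and seat_50 below 0.008 m and z of weight_50 in the frame of seat_50 between -0.003 and 0.003 m); the robot touches nothing.
It fails at once if the egg cup is shifted by more than 30 mm or knocked over (distance of egg_cup from where it was at the start of the episode above 0.03 m or angle between egg_cup's own z axis and vertical above 0.4 rad).
It fails at once if the match box is shifted by more than 30 mm (distance of match_box from where it was at the start of the episode above 0.03 m).
It also fails if it takes over 115 s, if anything falls off the work surface, if the arm or the gripper's body presses on something with over 40 N, if the wrist force passes 120 N, or if a joint passes its speed limit or range.

### The arm

A 6-joint arm with a two-finger parallel gripper is mounted at the origin on a cart in front of the work surface, level with it; the furniture and walls round the work are solid. World frame = base frame: x ahead of the robot, y to its left, z up, the work surface at z = 0. Lengths are in m, angles in rad, forces in N, time in s.
With the tool pointing down it reaches from about 0.325 to 0.875 m from the base axis. Payload 4.4 kg.
Tool frame: the origin (TCP) lies at the very end of the fingers, on their centre line; the grasp point (between the pads) lies 19 mm behind it (hold_point_z is the distance from the TCP to the grasp point, in m); z points along the fingers, y is the line along which they close (so a half turn about z gives the same grasp; the last joint's range is limited). The gripper opens to 85 mm and grips with 20 to 120 N. Pads are 22 mm wide; open, the fingers measure 114 mm over their backs; the gripper's body (76 mm by 85 mm) begins 54 mm behind the grasp point. The pads swing forward as they close: fully open they stand 13 mm farther back than shut.
Start: joints at [1.069, 0.207, 1.542, -0, 1.393, -0.15], TCP at [0.198, 0.54, 0.231] pointing down, gripper open.
Joint ranges: [-2.73, 2.73], [-0.86, 2.22], [0.23, 2.46], [-1.11, 4.25], [0.08, 2.63], [-2.82, 2.82]. Speed limits (rad/s): [2.79, 2.79, 3.14, 3.14, 3.14, 3.14].

### API

Orientations are given as a unit quaternion [w, x, y, z].
In Python, from station import read_state, read_camera, get_calibration, finish_job, regions_of, tip_of, hold_point_z gives the robot as it stands.
- The arm moves only by the shell command python3 -m crank 'ROWS' [FORCE]. ROWS is a JSON object of lists of equal length, an entry for each row: "linear": the shift along the tool's x, y, z as a fraction of full scale, a list of three; "dr": the turn, a rotation vector about the tool's x, y, z as a fraction of full scale, a list of three; "jaw": the opening, from 0 (shut) to 1 (fully open). In form: {"linear": [[x, y, z], ...], "dr": [[ax, ay, az], ...], "jaw": [jaw, ...]}. A call has 1 to 20 rows; each row shifts and turns the commanded pose from where the row before left it, along the tool's axes as they then stand; what a row does not reach is not made up. Full scale, the value 1, is 20 mm for a shift and pi rad for a turn. A row lasts 1/12 s, in which the tool goes at most 41.7 mm and 7.16 degrees, less where a joint would pass 70% of its speed; a pose out of reach is approached as far as the arm can. A call with a number of a shift or a turn outside -1 to 1 is refused whole. A call with a gripper value outside its range is refused whole. The fingers move at their own pace and stop on an object; FORCE is the grip in N (left out, the last holds). Time passes only in rows, so rows that do not move let the fingers close. It gives the time, the measured TCP pose, the force, the opening and the grip force at its end, in the units of the state.
- read_state(): the state, without advancing time (a new reading comes with each control period).
- read_camera(name): name is "scene" or "side" or "wrist"; returns (picture, depth): 384x512x3 uint8, red, green, blue; 384x512 float32, m along the optical axis (not along the pixel's ray), 0 where there is no reading.
- get_calibration(name): a dict with "fx", "fy", "cx", "cy" (pixels), "R" (3x3) and "t" (3): a world point X has camera coordinates R X + t; the wrist camera has in their place "hand_eye" (4x4, takes a point from camera to tool coordinates, whose origin is the TCP and whose axes are the flange's). Camera axes: x right, y down, z forward; pixel columns grow to the right and rows downward; lengths in m; the calibration is good to about 2 mm. The wrist camera is an equidistant fisheye: a pixel r from the principal point sees the ray r / f radians off the axis. A picture is of the moment at which its call begins: read the wrist's pose just before it. get_calibration takes no time and is no camera call.
- finish_job(): hands the job in; it is judged then, once.
Trained networks look in the newest picture that a camera, given by its name, has taken for a name from the list of things; names that differ only in an ending like _2 or _b are one class to them, and where a whole thing is asked for, a point or a joint stands for the part that bears it (a point fixed in the world has none). Each returns a list of dicts, best first, with "confidence" (0 to 1); they miss things now and then, are a little off and sometimes report something else, mostly with a low value. They report only what shows in the picture. A call takes as long as a camera call. They do not tell look-alikes from the thing itself.
- regions_of(camera, target): "mask" (384x512 bool, what is visible of it) and "xy" ([column, row] in pixels, amid what is visible of it).
- tip_of(camera, target): "xy" ([column, row] in pixels: a listed point, or the origin of a listed thing).
The state is a dict: "t": time; "joints": joint angles; "qvel": joint speeds; "joint_torque": joint torques, N m; "tcp_pos": TCP position; "tool_rot": TCP orientation; "force": force on the tool from outside, world axes, zero at the start; "wrist_torque": the same for the moment, N m; "gripper_width": finger opening in m; "gripper_force": force on a finger pad.
Only numpy, scipy, OpenCV 4.12 (cv2) and the standard library are available. Lean on these libraries where they do the work, as an engineer would, in place of code of your own. Each camera call takes 0.05 s, during which the arm holds its last target. There are 200 camera calls.

## Working session

There is one attempt and no reset: what is moved stays moved. The work goes in short steps, Python scripts to look and compute and a shell command to move; the robot and the scene stay as the last step left them, time stands still between calls to the robot, and variables do not carry over. Pictures are saved under pics/ and viewed, at most 14 in all, crops included, and the job is handed in when it is done.

```bash
mkdir -p pics; ls; cat > h.py <<'E'
import numpy as np, cv2
from station import *
def save(n,img,f=1): cv2.imwrite(f'pics/{n}.png',cv2.resize(img[:,:,::-1],None,fx=f,fy=f,interpolation=cv2.INTER_CUBIC))
def world(cam,depth,m):
    c=get_calibration(cam); r,cc=np.nonzero(m&(depth>0)); z=depth[r,cc]
    P=np.c_[(cc-c['cx'])/c['fx']*z,(r-c['cy'])/c['fy']*z,z]
    return (P-np.array(c['t']))@np.array(c['R'])
E
python3 - <<'E'
from h import *
s=read_state();print(s['tcp_pos'],s['tool_rot'],s['gripper_width'],hold_point_z)
a,_=read_camera('scene');b,_=read_camera('side')
save('scene',a,1.5);save('side',b,1.5)
E
```

```text
pics
[0.19778842 0.53911283 0.23010779] [-3.65330263e-04  1.74987095e-01  9.84570053e-01 -1.09275974e-03] 0.0853533402451675 0.0187
```

View pics/scene.png

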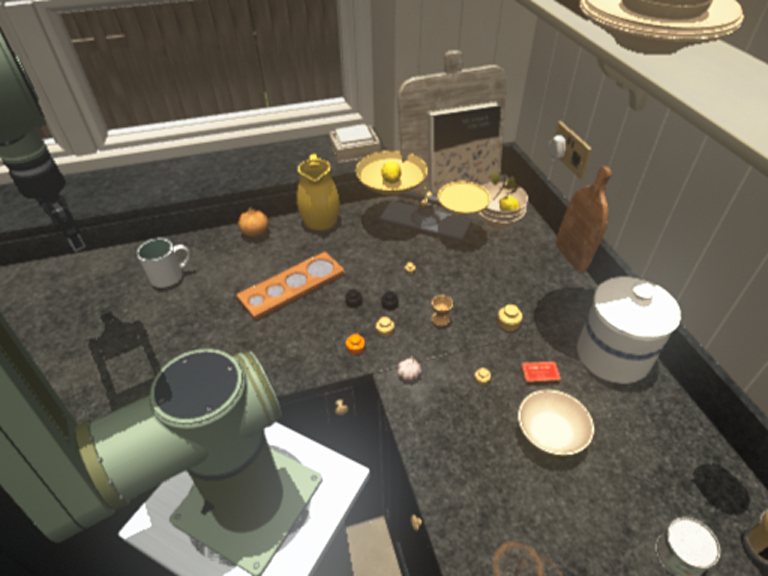

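View pics/side.png

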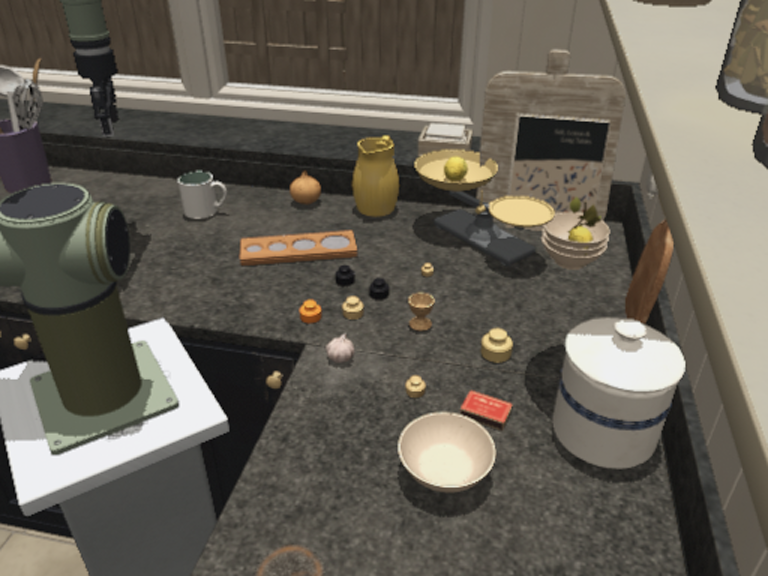

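The scene view (1.5x pixels) shows four brass weights: the 500 at (510,317), 200 at (385,325), 100 at (483,375) and 50 at (410,267). Two black look-alikes are at (354,298) and (390,300), an orange one at (355,343). The egg cup is at (441,310), the match box at (541,371), and the block at (291,284) with its large seat towards (320,268). In the side view the same weights are at (497,345), (353,307), (415,386) and (427,269).

```bash
cat > loc.py <<'E'
from h import *
names=['weight_500','weight_200','weight_100','weight_50','seat_500','seat_200','seat_100','seat_50','egg_cup','match_box']
for cam in ['scene','side']:
    img,d=read_camera(cam)
    for n in names:
        for r in regions_of(cam,n)[:4]:
            if r['confidence']<.25: continue
            P=world(cam,d,r['mask'])
            if len(P)<4: continue
            col=img[r['mask']].mean(0).astype(int)
            lo,hi=np.percentile(P,[3,97],axis=0)
            print(cam,n,round(r['confidence'],2),np.round(r['xy'],0),len(P),'mid',np.round((lo+hi)/2,3)[:2],'ext',np.round(hi-lo,3)[:2],'z',np.round([lo[2],hi[2]],3),col)
        for r in tip_of(cam,n)[:3]:
            if r['confidence']<.25: continue
            c=get_calibration(cam);R=np.array(c['R']);t=np.array(c['t']);u=r['xy']
            ray=R.T@np.array([(u[0]-c['cx'])/c['fx'],(u[1]-c['cy'])/c['fy'],1]);o=-R.T@t
            z=.015 if 'seat' in n else 0
            print('   tip',round(r['confidence'],2),np.round(u,1),np.round(o+ray*(z-o[2])/ray[2],4)[:2])
E
python3 loc.py
```

```text
scene weight_500 0.67 [259. 216.] 127 mid [ 0.451 -0.03 ] ext [0.03  0.033] z [0.002 0.034] [190 164 100]
scene weight_500 0.63 [260. 200.] 102 mid [ 0.526 -0.003] ext [0.026 0.031] z [0.002 0.033] [49 43 39]
scene weight_500 0.6 [274. 177.] 42 mid [0.657 0.009] ext [0.019 0.02 ] z [0.002 0.024] [180 149  91]
scene weight_500 0.54 [341. 214.] 202 mid [ 0.599 -0.27 ] ext [0.035 0.043] z [0.005 0.046] [194 173 100]
   tip 0.7 [338.  217.5] [ 0.5955 -0.2681]
   tip 0.68 [261.4 199.3] [0.5511 0.003 ]
   tip 0.57 [234.6 200.9] [0.4999 0.084 ]
scene weight_200 0.67 [259. 216.] 127 mid [ 0.451 -0.03 ] ext [0.03  0.033] z [0.002 0.034] [190 164 100]
scene weight_200 0.63 [260. 200.] 102 mid [ 0.526 -0.003] ext [0.026 0.031] z [0.002 0.033] [49 43 39]
scene weight_200 0.6 [274. 177.] 42 mid [0.657 0.009] ext [0.019 0.02 ] z [0.002 0.024] [180 149  91]
scene weight_200 0.54 [341. 214.] 202 mid [ 0.599 -0.27 ] ext [0.035 0.043] z [0.005 0.046] [194 173 100]
   tip 0.7 [338.  217.5] [ 0.5955 -0.2681]
   tip 0.68 [261.4 199.3] [0.5511 0.003 ]
   tip 0.57 [234.6 200.9] [0.4999 0.084 ]
scene weight
[... 6302 characters left out ...]
] [174 167 164]
   tip 0.63 [221.8 164.3] [0.534 0.189]
   tip 0.48 [186.  166.4] [0.4292 0.2401]
   tip 0.39 [167.8 166. ] [0.3804 0.2744]
side seat_50 0.44 [204. 164.] 66 mid [0.486 0.237] ext [0.036 0.036] z [0.009 0.015] [174 167 164]
   tip 0.63 [221.8 164.3] [0.534 0.189]
   tip 0.48 [186.  166.4] [0.4292 0.2401]
   tip 0.39 [167.8 166. ] [0.3804 0.2744]
side egg_cup 0.63 [280. 206.] 374 mid [ 0.55  -0.114] ext [0.052 0.067] z [-0.003  0.054] [120  97  69]
   tip 0.73 [282.1 214. ] [ 0.5537 -0.123 ]
side match_box 0.84 [327. 271.] 548 mid [ 0.491 -0.377] ext [0.058 0.067] z [0.002 0.019] [175  92  74]
   tip 0.76 [326.8 275.5] [ 0.5009 -0.3773]
   tip 0.38 [221.2 163.8] [0.5459 0.2156]
```

```bash
python3 -m crank '{"linear":[[-0.98,-0.52,0],[-0.98,-0.52,0],[-0.98,-0.52,0],[-0.98,-0.52,0],[-0.98,-0.52,0],[-0.98,-0.52,0],[-0.98,-0.52,0],[-0.98,-0.52,0],[-0.98,-0.52,0],[-0.98,-0.52,0],[-0.98,-0.52,0],[-0.98,-0.52,0],[-0.98,-0.52,0],[-0.98,-0.52,0],[-0.98,-0.52,0],[-0.98,-0.52,0],[-0.98,-0.52,0],[-0.98,-0.52,0],[0,0,0],[0,0,0]],"dr":[[0,0,0],[0,0,0],[0,0,0.02],[0,0,0],[0,0,0],[0,0,0],[0,0,0],[0,0,0],[0,0,0],[0,0,0],[0,0,0],[0,0,0],[0,0,0],[0,0,0],[0,0,0],[0,0,0],[0,0,0],[0,0,0],[0,0,0],[0,0,0]],"jaw":[1,1,1,1,1,1,1,1,1,1,1,1,1,1,1,1,1,1,1,1]}' 40
cat >> h.py <<'E'
from scipy.spatial.transform import Rotation as Ro
def tool():
    s=read_state(); q=s['tool_rot']; return np.array(s['tcp_pos']),Ro.from_quat([q[1],q[2],q[3],q[0]]).as_matrix()
def wrist():
    p,R=tool(); img,d=read_camera('wrist'); c=get_calibration('wrist')
    v,u=np.mgrid[:384,:512]; a=(u-c['cx'])/c['fx']; b=(v-c['cy'])/c['fy']; th=np.hypot(a,b)
    k=np.tan(np.minimum(th,1.5))/np.maximum(th,1e-9)
    P=np.stack([a*k*d,b*k*d,d],-1); H=np.array(c['hand_eye'])
    W=((P@H[:3,:3].T+H[:3,3])@R.T)+p; W[d<=0]=np.nan; W[th>1.3]=np.nan
    return img,d,W
def go(x,y,z):
    p,R=tool(); print('to',(x,y,z),'units',np.round(R.T@(np.array([x,y,z])-p)/.02,2))
E
python3 - <<'E'
from h import *
s=read_state();print(s['t'],s['joints'],tool())
img,d,W=wrist(); save('w1',img,1.5); np.savez('w1.npz',img=img,W=W)
from station import regions_of
for r in regions_of('wrist','seat_500')[:6]:
    P=W[r['mask']];P=P[np.isfinite(P[:,0])]
    if len(P)<4: continue
    lo,hi=np.percentile(P,[2,98],axis=0);print(round(r['confidence'],2),r['xy'],len(P),(lo+hi)/2,hi-lo)
E
```

```text
t: 3.87
tcp_pos: [0.4493, 0.2284, 0.2313]
tool_rot: [-0.0, 0.207, 0.978, 0.0]
force: [-0.6, 0.3, 0.9]
gripper_width: 0.0855
gripper_force: 0.0
3.8667 [ 2.98130958e-01  5.48259898e-02  1.71221255e+00  4.24735955e-04
  1.37465314e+00 -8.55748259e-01] (array([0.4493013 , 0.22838132, 0.23130796]), array([[-9.14308111e-01,  4.05019297e-01, -2.17009433e-04],
       [ 4.05019205e-01,  9.14308103e-01,  3.69132245e-04],
       [ 3.47919166e-04,  2.49607618e-04, -9.99999908e-01]]))
0.89 [269.0, 236.9] 1535 [0.54741457 0.20698071 0.01529662] [0.05635671 0.05488799 0.00308132]
0.72 [268.4, 141.3] 788 [0.43159409 0.25771231 0.0154023 ] [0.03449095 0.03472039 0.00309913]
0.59 [270.5, 100.4] 541 [0.38619035 0.27816193 0.01539954] [0.02891755 0.02723931 0.00343069]
0.58 [265.4, 187.4] 1186 [0.48457847 0.23346374 0.01557501] [0.04432668 0.04538602 0.00346466]
```

View pics/w1.png

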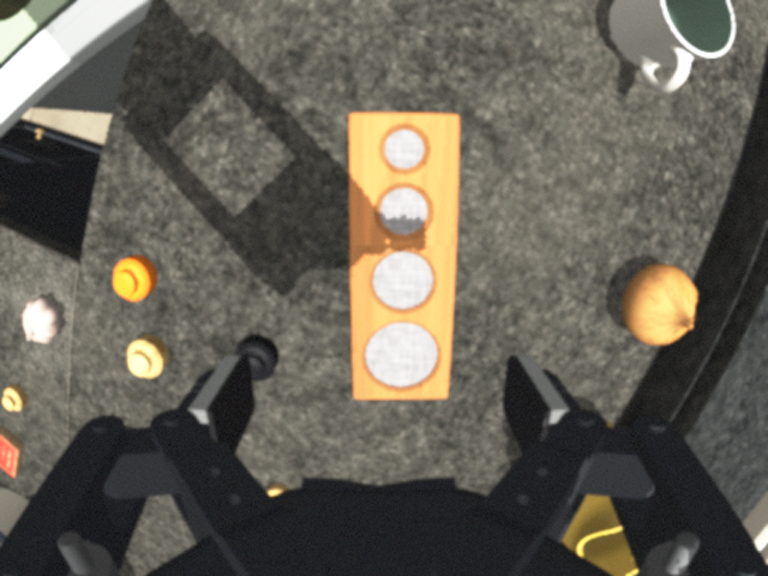

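The wrist view (1.5x pixels) shows the block at (403,255) with four seats in a row. The candidates are brass (145,358), orange (133,280) and black (258,357). The brass one is the weight_200. Moving above it.

```bash
python3 -m crank '{"linear":[[-0.46,-0.98,0.42],[-0.46,-0.98,0.42],[-0.46,-0.98,0.42],[-0.46,-0.98,0.42],[-0.46,-0.98,0.42],[-0.46,-0.98,0.42],[-0.46,-0.98,0.42],[-0.46,-0.98,0.42],[-0.46,-0.98,0.42],[-0.46,-0.98,0.42],[-0.46,-0.98,0.42],[-0.46,-0.98,0.42],[0,0,0],[0,0,0]],"dr":[[0,0,0],[0,0,0],[0,0,0],[0,0,0],[0,0,0],[0,0,0],[0,0,0],[0,0,0],[0,0,0],[0,0,0],[0,0,0],[0,0,0],[0,0,0],[0,0,0]],"jaw":[0.8,0.8,0.8,0.8,0.8,0.8,0.8,0.8,0.8,0.8,0.8,0.8,0.8,0.8]}'
cat > ww.py <<'E'
import sys
from h import *
# usage: ww.py pic x y : weights near (x,y) in wrist view
def look(n,x,y,view=True):
    img,d,W=wrist(); save(n,img,1.5); hsv=cv2.cvtColor(img,cv2.COLOR_RGB2HSV)
    for r in regions_of('wrist','weight_200')[:8]:
        P=W[r['mask']];P=P[np.isfinite(P[:,0])]
        if len(P)<4: continue
        lo,hi=np.percentile(P,[2,98],axis=0);m=(lo+hi)/2
        k=P[P[:,2]>np.percentile(P[:,2],98)-.006]
        print(round(r['confidence'],2),np.round(r['xy']),len(P),'mid',np.round(m,4)[:2],'ext',np.round(hi-lo,3)[:2],'top',round(hi[2],3),'knob',np.round((k.min(0)+k.max(0))/2,4)[:2],img[r['mask']].mean(0).astype(int))
if __name__=='__main__':
    look(sys.argv[1],0,0)
E
python3 ww.py w2
```

```text
t: 5.13
tcp_pos: [0.4546, -0.0303, 0.1301]
tool_rot: [-0.001, 0.206, 0.979, 0.0]
force: [-0.0, -0.4, -0.9]
gripper_width: 0.0685
gripper_force: 0.0
0.9 [379. 181.] 1442 mid [0.4977 0.0802] ext [0.035 0.036] top 0.035 knob [0.4998 0.081 ] [51 51 53]
0.69 [130. 351.] 609 mid [ 0.5158 -0.1711] ext [0.164 0.227] top 0.22 knob [ 0.4332 -0.0557] [190 176 123]
0.64 [ 58. 247.] 604 mid [ 0.4302 -0.2641] ext [0.028 0.024] top 0.029 knob [ 0.4307 -0.2673] [215 202 148]
0.61 [308. 237.] 1023 mid [0.5282 0.0011] ext [0.031 0.035] top 0.034 knob [ 0.5008 -0.0014] [50 49 50]
0.6 [256. 186.] 1641 mid [ 0.4544 -0.026 ] ext [0.037 0.036] top 0.035 knob [ 0.4554 -0.0262] [216 184 118]
0.58 [256.  93.] 1719 mid [0.3818 0.007 ] ext [0.036 0.035] top 0.035 knob [0.382  0.0074] [252 217  75]
0.25 [206. 297.] 1799 mid [ 0.5403 -0.1216] ext [0.037 0.041] top 0.056 knob [ 0.492  -0.0914] [196 164 113]
```

View pics/w2.png

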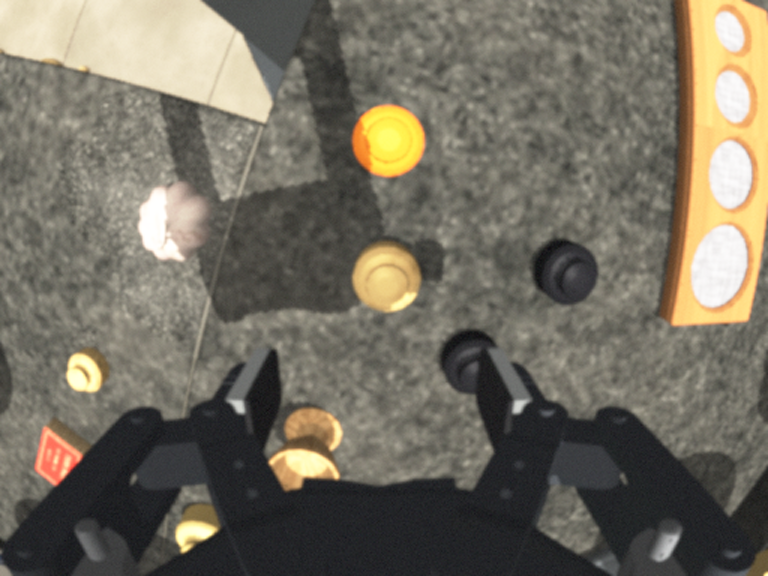

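The wrist view has the brass weight_200 at (386,276), with orange at (389,140) and black at (566,272) and (472,362), all clear of the fingers. I'm descending on the brass one.

```bash
python3 -m crank '{"linear":[[0.06,0.18,0.9],[0,0,1],[0,0,1],[0,0,1],[0,0,1],[0,0,0.8],[0,0,0.45],[0,0,0],[0,0,0],[0,0,0],[0,0,0],[0,0,0],[0,0,0],[0,0,0],[0,0,0]],"dr":[[0,0,0],[0,0,0],[0,0,0],[0,0,0],[0,0,0],[0,0,0],[0,0,0],[0,0,0],[0,0,0],[0,0,0],[0,0,0],[0,0,0],[0,0,0],[0,0,0],[0,0,0]],"jaw":[0.8,0.8,0.8,0.8,0.8,0.8,0.8,0.8,0.3,0.3,0.3,0.3,0.3,0.3,0.3]}' 50
python3 - <<'E'
from h import *
go(.4846,.2335,.12);print(read_state()['t'])
# seat fit
S=np.array([[.5474,.2070],[.4846,.2335],[.4316,.2577],[.3862,.2782]]);a=np.array([0,.069,.127,.1775])
m=S.mean(0);u=np.linalg.svd(S-m)[2][0];u*=np.sign(u[1]);print(np.round(m+np.outer(a-a.mean(),u),4),np.degrees(np.arctan2(u[1],u[0])))
E
```

```text
t: 6.48
tcp_pos: [0.457, -0.0268, 0.0092]
tool_rot: [0.002, 0.206, 0.979, 0.0]
force: [-1.1, 1.9, 6.3]
gripper_width: 0.0371
gripper_force: 50.0
to (0.4846, 0.2335, 0.12) units [ 3.97 12.48 -5.53]
6.4833
[[0.5478 0.2063]
 [0.4847 0.2342]
 [0.4317 0.2577]
 [0.3855 0.2782]] 156.12322414276838
```

```bash
python3 -m crank '{"linear":[[0,0,-0.5],[0,0,-1],[0,0,-1],[0,0,-1],[0,0,-1],[0,0,-1],[0.3,0.96,0],[0.3,0.96,0],[0.3,0.96,0],[0.3,0.96,0],[0.3,0.96,0],[0.3,0.96,0],[0.3,0.96,0],[0.3,0.96,0],[0.3,0.96,0],[0.3,0.96,0],[0.3,0.96,0],[0.3,0.96,0],[0.3,0.96,0],[0,0,0]],"dr":[[0,0,0],[0,0,0],[0,0,0],[0,0,0],[0,0,0],[0,0,0],[0,0,0],[0,0,0],[0,0,0],[0,0,0],[0,0,0],[0,0,0],[0,0,0],[0,0,0],[0,0,0],[0,0,0],[0,0,0],[0,0,0],[0,0,0],[0,0,0]],"jaw":[0.3,0.3,0.3,0.3,0.3,0.3,0.3,0.3,0.3,0.3,0.3,0.3,0.3,0.3,0.3,0.3,0.3,0.3,0.3,0.3]}'
cat > held.py <<'E'
import sys
from h import *
n=sys.argv[1];img,d,W=wrist();p,R=tool();save(n,img,1.5)
T=(W-p)@R
# held object: finite points between fingers, near tcp
m=np.isfinite(T[...,0])&(abs(T[...,0])<.06)&(abs(T[...,1])<.012)&(T[...,2]>-.06)&(T[...,2]<.02)
P=T[m]; print('held n',len(P))
if len(P):
    k=P[P[:,2]<P[:,2].min()+.004]; print('tool-frame knob',np.round(np.median(k,0),4),'xrange',np.round(np.percentile(P[:,0],[2,98]),4),'zrange',np.round(np.percentile(P[:,2],[1,99]),4))
for r in regions_of('wrist','weight_200')[:5]:
    P=T[r['mask']];P=P[np.isfinite(P[:,0])]
    if len(P)>20 and np.median(P[:,2])<.04:
        lo,hi=np.percentile(P,[2,98],axis=0);k=P[P[:,2]<lo[2]+.005];print('net',round(r['confidence'],2),np.round(r['xy']),'mid',np.round((lo+hi)/2,4),'ext',np.round(hi-lo,4),'knob',np.round((k.min(0)+k.max(0))/2,4))
go(*map(float,sys.argv[2:5]))
E
python3 held.py w3 .4847 .2340 .06
```

```text
t: 8.15
tcp_pos: [0.485, 0.2358, 0.1184]
tool_rot: [0.001, 0.205, 0.979, 0.001]
force: [0.4, 0.0, -2.0]
gripper_width: 0.0368
gripper_force: 50.8
held n 3674
tool-frame knob [ 0.0033  0.001  -0.0245] xrange [-0.0081  0.0214] zrange [-0.0261  0.0056]
net 0.68 [250. 243.] mid [ 0.0055  0.001  -0.0102] ext [0.0316 0.0345 0.0311] knob [ 0.0025  0.0013 -0.0236]
to (0.4847, 0.234, 0.06) units [0.01 0.05 2.89]
```

View pics/w3.png

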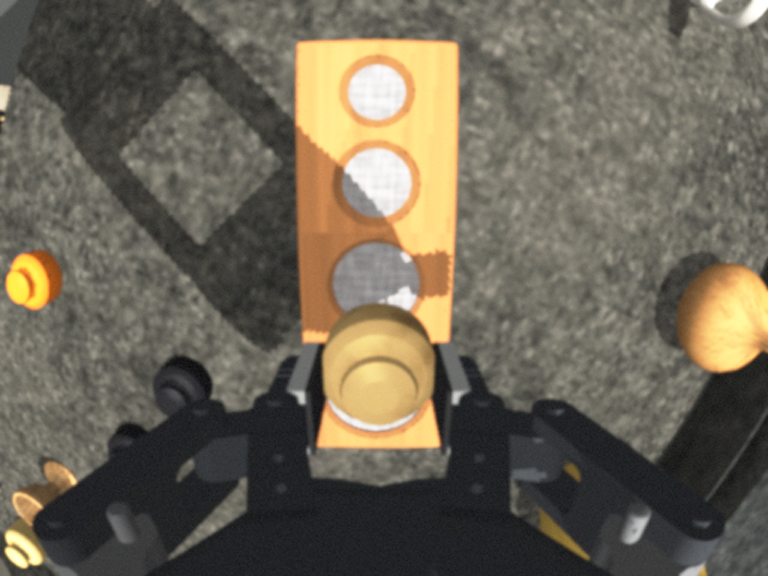

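weight_200 is held upright at (378,370), about 2.5 mm toward tool +x. I'm correcting for that and lowering into the second seat.

```bash
python3 -m crank '{"linear":[[-0.12,0,0.6],[0,0,1],[0,0,1],[0,0,0.8],[0,0,0.6],[0,0,0.4],[0,0,0.2],[0,0,0.1],[0,0,0]],"dr":[[0,0,0],[0,0,0],[0,0,0],[0,0,0],[0,0,0],[0,0,0],[0,0,0],[0,0,0],[0,0,0]],"jaw":[0.3,0.3,0.3,0.3,0.3,0.3,0.3,0.3,0.3]}'
```

```text
t: 9.0
tcp_pos: [0.4879, 0.2319, 0.0243]
tool_rot: [0.001, 0.206, 0.979, 0.0]
force: [0.1, 0.0, -0.9]
gripper_width: 0.0371
gripper_force: 50.8
```

```bash
python3 -m crank '{"linear":[[0,0,0.04],[0,0,0],[0,0,0],[0,0,0],[0,0,0],[0,0,-0.6],[0,0,-1],[0,0,-1],[0,0,-1],[0,0,-1],[0,0,-1],[0,0,0]],"dr":[[0,0,0],[0,0,0],[0,0,0],[0,0,0],[0,0,0],[0,0,0],[0,0,0],[0,0,0],[0,0,0],[0,0,0],[0,0,0],[0,0,0]],"jaw":[0.3,0.3,0.8,0.8,0.8,0.8,0.8,0.8,0.8,0.8,0.8,0.8]}'
python3 ww.py w4
python3 - <<'E'
from h import *
img,d,W=wrist()
for r in regions_of('wrist','seat_500')[:6]:
    P=W[r['mask']];P=P[np.isfinite(P[:,0])]
    if len(P)<4: continue
    lo,hi=np.percentile(P,[2,98],axis=0);print(round(r['confidence'],2),r['xy'],len(P),np.round((lo+hi)/2,4),np.round(hi-lo,4))
go(.657,.011,.13)
E
```

```text
t: 10.0
tcp_pos: [0.4904, 0.2331, 0.1403]
tool_rot: [0.005, 0.206, 0.979, 0.002]
force: [1.0, 0.3, 1.0]
gripper_width: 0.0685
gripper_force: 0.0
0.86 [ 33. 175.] 979 mid [0.383  0.0131] ext [0.035 0.029] top 0.034 knob [0.3819 0.0093] [225 173  59]
0.67 [ 15. 341.] 130 mid [ 0.5224 -0.0675] ext [0.144 0.486] top 0.24 knob [0.4506 0.1747] [162 147  98]
0.61 [250. 182.] 1715 mid [0.4858 0.2322] ext [0.037 0.035] top 0.05 knob [0.4865 0.2317] [212 178 114]
0.6 [127. 243.] 1138 mid [0.4981 0.0864] ext [0.035 0.03 ] top 0.035 knob [0.4996 0.0831] [47 47 48]
0.93 [253.0, 114.2] 1470 [0.4315 0.258  0.0154] [0.0341 0.0343 0.0028]
0.82 [254.4, 245.2] 2693 [0.5479 0.2063 0.0153] [0.0554 0.056  0.0026]
0.66 [251.9, 162.6] 532 [0.4799 0.2351 0.0154] [0.0374 0.0437 0.0026]
0.55 [252.9, 60.3] 954 [0.3857 0.2783 0.0153] [0.0278 0.0278 0.0029]
to (0.657, 0.011, 0.13) units [-12.27  -6.65   0.18]
```

View pics/w4.png

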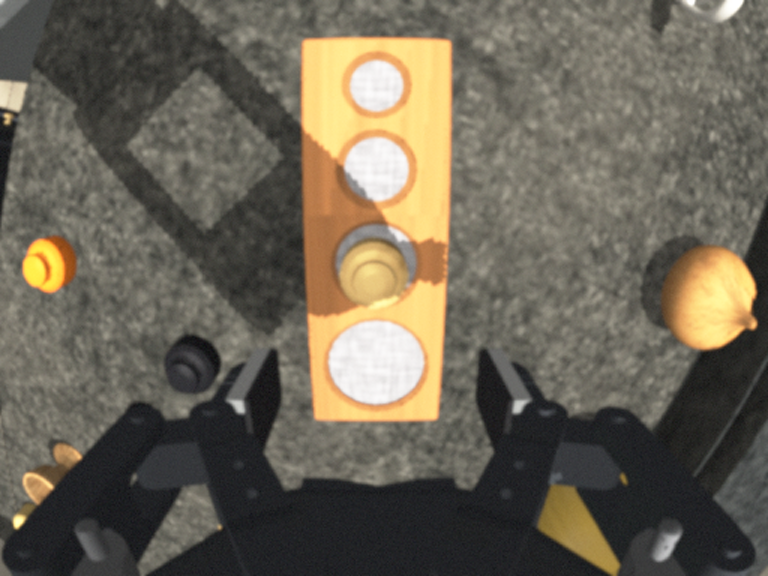

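weight_200 stands in seat 2 at (372,270), with its top at 50 mm as it should be. Before approaching weight_50 I'll check what stands around it and the other two.

```bash
python3 - <<'E'
from h import *
Q=[]
for c in ['scene','side']:
    i,d=read_camera(c); Q.append(world(c,d,d>0))
Q=np.vstack(Q)
for n,x,y in [('50',.657,.009),('500',.603,-.272),('100',.43,-.273)]:
    for zl in (.02,.06,.1,.2,.3):
        P=Q[(Q[:,2]>zl)&(Q[:,2]<.4)&(np.hypot(Q[:,0]-x,Q[:,1]-y)>.035)]
        r=np.hypot(P[:,0]-x,P[:,1]-y); o=np.argsort(r)[:len(r)]
        # nearest per quadrant
        s=[]
        for k in range(4):
            a=np.arctan2(P[:,1]-y,P[:,0]-x)//(np.pi/2)+2
            mm=a==k
            if mm.any(): j=np.argmin(np.where(mm,r,9)); s.append(np.round(P[j],2).tolist()+[round(r[j],3)])
        print(n,zl,s)
E
```

```text
50 0.02 [[0.55, -0.01, 0.02, np.float64(0.112)], [0.79, -0.02, 0.12, np.float64(0.14)], [0.77, 0.09, 0.15, np.float64(0.139)], [0.53, 0.02, 0.02, np.float64(0.123)]]
50 0.06 [[0.64, -0.42, 0.15, np.float64(0.428)], [0.79, -0.02, 0.12, np.float64(0.14)], [0.77, 0.09, 0.15, np.float64(0.139)], [0.51, 0.2, 0.3, np.float64(0.24)]]
50 0.1 [[0.64, -0.42, 0.15, np.float64(0.428)], [0.79, -0.02, 0.12, np.float64(0.14)], [0.77, 0.09, 0.15, np.float64(0.139)], [0.51, 0.2, 0.3, np.float64(0.24)]]
50 0.2 [[0.62, -0.49, 0.2, np.float64(0.495)], [1.03, 0.01, 0.22, np.float64(0.375)], [0.95, 0.09, 0.22, np.float64(0.305)], [0.51, 0.2, 0.3, np.float64(0.24)]]
50 0.3 [[0.07, -0.05, 0.3, np.float64(0.59)], [0.94, -0.33, 0.35, np.float64(0.44)], [0.93, 0.18, 0.3, np.float64(0.319)], [0.51, 0.2, 0.3, np.float64(0.24)]]
500 0.02 [[0.52, -0.37, 0.02, np.float64(0.134)], [0.62, -0.42, 0.15, np.float64(0.147)], [0.81, -0.09, 0.12, np.float64(0.273)], [0.55, -0.15, 0.05, np.float64(0.133)]]
500 0.06 [[0.6, -0.42, 0.16, np.float64(0.149)], [0.62, -0.42, 0.15, np.float64(0.147)], [0.81, -0.09, 0.12, np.float64
[... 525 characters left out ...]
37, 0.05, np.float64(0.102)], [0.49, -0.34, 0.02, np.float64(0.092)], [0.58, -0.26, 0.02, np.float64(0.149)], [0.37, -0.16, 0.02, np.float64(0.131)]]
100 0.06 [[0.29, -0.69, 0.06, np.float64(0.438)], [0.57, -0.44, 0.09, np.float64(0.216)], [0.81, -0.09, 0.12, np.float64(0.418)], [0.07, -0.07, 0.29, np.float64(0.412)]]
100 0.1 [[0.57, -0.44, 0.15, np.float64(0.217)], [0.81, -0.09, 0.12, np.float64(0.418)], [0.07, -0.07, 0.29, np.float64(0.412)]]
100 0.2 [[0.61, -0.49, 0.2, np.float64(0.278)], [0.46, 0.16, 0.23, np.float64(0.435)], [0.07, -0.07, 0.29, np.float64(0.412)]]
100 0.3 [[0.71, -0.56, 0.39, np.float64(0.4)], [0.48, 0.19, 0.31, np.float64(0.464)], [0.07, -0.07, 0.3, np.float64(0.416)]]
```

Nothing tall stands within 130 mm of any weight, so I'm going above weight_50.

```bash
python3 -m crank '{"linear":[[-0.94,-0.51,0],[-0.94,-0.51,0],[-0.94,-0.51,0],[-0.94,-0.51,0],[-0.94,-0.51,0],[-0.94,-0.51,0],[-0.94,-0.51,0],[-0.94,-0.51,0],[-0.94,-0.51,0],[-0.94,-0.51,0],[-0.94,-0.51,0],[-0.94,-0.51,0],[-0.94,-0.51,0.5],[0,0,0],[0,0,0],[0,0,0]],"dr":[[0,0,0],[0,0,0],[0,0,0],[0,0,0],[0,0,0],[0,0,0],[0,0,0],[0,0,0],[0,0,0],[0,0,0],[0,0,0],[0,0,0],[0,0,0],[0,0,0],[0,0,0],[0,0,0]],"jaw":[0.7,0.7,0.7,0.7,0.7,0.7,0.7,0.7,0.7,0.7,0.7,0.7,0.7,0.7,0.7,0.7]}'
python3 ww.py w5; python3 -c "
from h import *
go(.657,.011,.007)"
```

```text
t: 11.63
tcp_pos: [0.656, 0.0125, 0.1232]
tool_rot: [-0.002, 0.206, 0.979, 0.0]
force: [-0.1, 0.1, 0.8]
gripper_width: 0.0595
gripper_force: 0.0
0.91 [254. 192.] 678 mid [0.6591 0.0123] ext [0.024 0.023] top 0.024 knob [0.6594 0.0118] [236 214 144]
0.84 [ 25. 242.] 1665 mid [ 0.6072 -0.2573] ext [0.049 0.039] top 0.046 knob [ 0.6079 -0.2626] [219 209 171]
0.83 [183.  63.] 1801 mid [0.5342 0.003 ] ext [0.037 0.036] top 0.035 knob [0.5332 0.0026] [69 68 70]
0.8 [254.   8.] 700 mid [0.5108 0.0782] ext [0.019 0.032] top 0.024 knob [0.5096 0.0791] [65 64 66]
to (0.657, 0.011, 0.007) units [-0.08 -0.08  5.86]
```

weight_50 (brass, 24 mm high) is at (254,192) in wrist pixels. I'm descending.

```bash
python3 -m crank '{"linear":[[-0.16,0.04,0.9],[0,0,1],[0,0,1],[0,0,1],[0,0,1],[0,0,0.6],[0,0,0.35],[0,0,0],[0,0,0],[0,0,0],[0,0,0],[0,0,0],[0,0,0],[0,0,0],[0,0,0]],"dr":[[0,0,0],[0,0,0],[0,0,0],[0,0,0],[0,0,0],[0,0,0],[0,0,0],[0,0,0],[0,0,0],[0,0,0],[0,0,0],[0,0,0],[0,0,0],[0,0,0],[0,0,0]],"jaw":[0.7,0.7,0.7,0.7,0.7,0.7,0.7,0.7,0.15,0.15,0.15,0.15,0.15,0.15,0.15]}' 40
python3 -c "
from h import *
go(.3856,.2783,.13)"
```

```text
t: 12.98
tcp_pos: [0.6619, 0.0115, 0.0097]
tool_rot: [0.002, 0.206, 0.979, 0.0]
force: [-0.8, 0.8, 6.9]
gripper_width: 0.0214
gripper_force: 39.2
to (0.3856, 0.2783, 0.13) units [18.    6.65 -6.06]
```

```bash
python3 -m crank '{"linear":[[0,0,-0.5],[0,0,-1],[0.98,0.36,-1],[0.98,0.36,-1],[0.98,0.36,-1],[0.98,0.36,-1],[0.98,0.36,-0.5],[0.98,0.36,0],[0.98,0.36,0],[0.98,0.36,0],[0.98,0.36,0],[0.98,0.36,0],[0.98,0.36,0],[0.98,0.36,0],[0.98,0.36,0],[0.98,0.36,0],[0.98,0.36,0],[0.98,0.36,0],[0.98,0.36,0],[0.98,0.36,0]],"dr":[[0,0,0],[0,0,0],[0,0,0],[0,0,0],[0,0,0],[0,0,0],[0,0,0],[0,0,0],[0,0,0],[0,0,0],[0,0,0],[0,0,0],[0,0,0],[0,0,0],[0,0,0],[0,0,0],[0,0,0],[0,0,0],[0,0,0],[0,0,0]],"jaw":[0.15,0.15,0.15,0.15,0.15,0.15,0.15,0.15,0.15,0.15,0.15,0.15,0.15,0.15,0.15,0.15,0.15,0.15,0.15,0.15]}'
python3 -m crank '{"linear":[[0.2,0.1,0],[0,0,0],[0,0,0]],"dr":[[0,0,0],[0,0,0],[0,0,0]],"jaw":[0.15,0.15,0.15]}'
python3 held.py w6 .3856 .2783 .06
```

```text
t: 14.65
tcp_pos: [0.3887, 0.2727, 0.128]
tool_rot: [0.0, 0.206, 0.979, -0.0]
force: [0.7, 0.2, -0.5]
gripper_width: 0.0213
gripper_force: 39.2
t: 14.9
tcp_pos: [0.3872, 0.2756, 0.128]
tool_rot: [0.001, 0.205, 0.979, -0.0]
force: [-0.1, 0.4, 0.2]
gripper_width: 0.0213
gripper_force: 39.2
held n 2870
tool-frame knob [ 0.013   0.0111 -0.0576] xrange [-0.0084  0.0148] zrange [-0.0546  0.0068]
net 0.77 [252. 239.] mid [ 0.0056 -0.0006 -0.0041] ext [0.0188 0.0195 0.0197] knob [ 0.0034 -0.0008 -0.0123]
to (0.3856, 0.2783, 0.06) units [0.16 0.1  3.4 ]
```

View pics/w6.png

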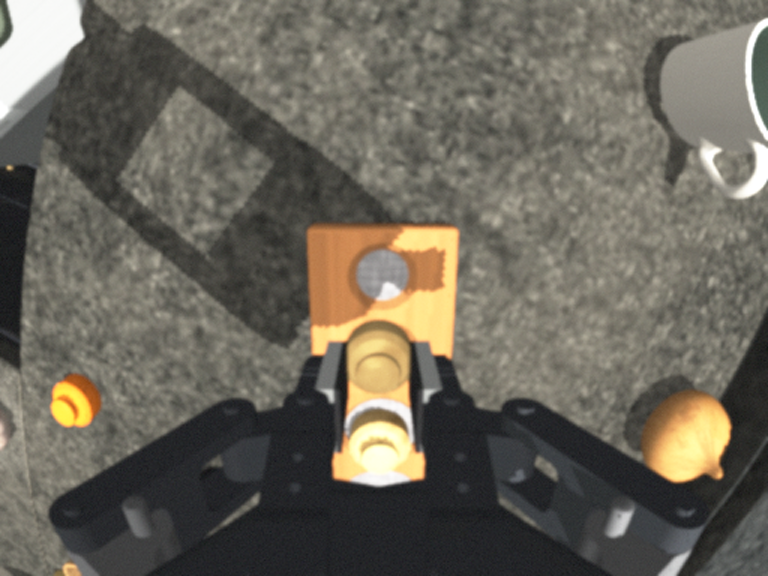

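weight_50 is held upright at (378,355), with seat 4 beyond it at (382,275). I'll lower to just above the block and settle there before the last correction.

```bash
python3 -m crank '{"linear":[[0.08,0.12,0.8],[0,0,1],[0,0,1],[0,0,0.8],[0,0,0.6],[0,0,0.3],[0,0,0],[0,0,0],[0,0,0]],"dr":[[0,0,0],[0,0,0],[0,0,0],[0,0,0],[0,0,0],[0,0,0],[0,0,0],[0,0,0],[0,0,0]],"jaw":[0.15,0.15,0.15,0.15,0.15,0.15,0.15,0.15,0.15]}'
python3 - <<'E'
from h import *
go(.3856,.2783,.025)
img,d,W=wrist();p,R=tool();T=(W-p)@R
for r in regions_of('wrist','weight_50')[:4]:
    P=T[r['mask']];P=P[np.isfinite(P[:,0])]
    if len(P)<20: continue
    k=P[P[:,2]<np.percentile(P[:,2],2)+.004];print(r['xy'],np.round((k.min(0)+k.max(0))/2,4))
E
```

```text
t: 15.75
tcp_pos: [0.3875, 0.2788, 0.0386]
tool_rot: [0.001, 0.206, 0.979, 0.001]
force: [0.1, 0.6, -1.0]
gripper_width: 0.0213
gripper_force: 39.2
to (0.3856, 0.2783, 0.025) units [ 0.08 -0.06  0.68]
[251.2, 239.2] [ 0.0025 -0.001  -0.0122]
[11.2, 306.6] [-0.1059 -0.2425  0.0068]
```

```bash
python3 -m crank '{"linear":[[0.02,-0.03,0.3],[0,0,0.2],[0,0,0.14],[0,0,0.04],[0,0,0],[0,0,0]],"dr":[[0,0,0],[0,0,0],[0,0,0],[0,0,0],[0,0,0],[0,0,0]],"jaw":[0.15,0.15,0.15,0.15,0.15,0.15]}'
```

```text
t: 16.35
tcp_pos: [0.3857, 0.2783, 0.0246]
tool_rot: [-0.0, 0.206, 0.979, -0.0]
force: [-2.0, -1.3, 6.3]
gripper_width: 0.0216
gripper_force: 40.1
```

```bash
python3 -m crank '{"linear":[[0,0,0],[0,0,0],[0,0,0],[0,0,-0.5],[0,0,-1],[0,0,-1],[0,0,-1],[0,0,-1],[0,0,-1],[-0.55,-1,0],[-0.55,-1,0],[-0.55,-1,0],[0,0,0],[0,0,0]],"dr":[[0,0,0],[0,0,0],[0,0,0],[0,0,0],[0,0,0],[0,0,0],[0,0,0],[0,0,0],[0,0,0],[0,0,0],[0,0,0],[0,0,0],[0,0,0],[0,0,0]],"jaw":[0.4,0.7,0.7,0.7,0.7,0.7,0.7,0.7,0.7,0.7,0.7,0.7,0.7,0.7]}'
python3 ww.py w7; python3 -c "
from h import *
go(.430,-.270,.13)"
```

```text
t: 17.52
tcp_pos: [0.3919, 0.2095, 0.1346]
tool_rot: [0.0, 0.207, 0.978, 0.0]
force: [0.0, -0.1, 0.2]
gripper_width: 0.06
gripper_force: 0.0
0.82 [324. 148.] 641 mid [0.3827 0.2787] ext [0.023 0.022] top 0.039 knob [0.3833 0.2783] [250 242 181]
0.82 [143. 340.] 347 mid [0.5212 0.0027] ext [0.017 0.025] top 0.034 knob [0.451  0.0899] [40 40 42]
0.76 [193. 306.] 498 mid [0.4971 0.0948] ext [0.03  0.014] top 0.032 knob [0.4488 0.1336] [41 41 42]
0.74 [ 87. 247.] 1015 mid [0.3809 0.0117] ext [0.035 0.031] top 0.035 knob [0.3813 0.0077] [230 178  59]
0.72 [  4. 318.] 177 mid [ 0.4313 -0.2614] ext [0.028 0.02 ] top 0.025 knob [ 0.4332 -0.2597] [169 149 101]
0.71 [301. 263.] 606 mid [0.4822 0.2237] ext [0.033 0.022] top 0.049 knob [0.4484 0.2282] [215 201 145]
to (0.43, -0.27, 0.13) units [-11.43 -21.22   0.21]
```

View pics/w7.png

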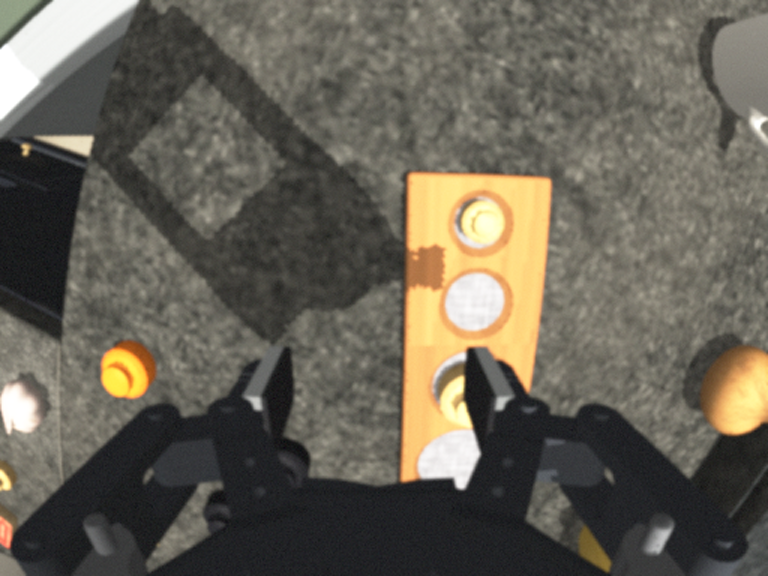

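weight_50 is down in seat 4 at (481,220), with its top at 39 mm against 38 expected. Next is weight_100.

```bash
python3 -m crank '{"linear":[[-0.54,-1,0],[-0.54,-1,0],[-0.54,-1,0],[-0.54,-1,0],[-0.54,-1,0],[-0.54,-1,0],[-0.54,-1,0],[-0.54,-1,0],[-0.54,-1,0],[-0.54,-1,0],[-0.54,-1,0],[-0.54,-1,0],[-0.54,-1,0],[-0.54,-1,0],[-0.54,-1,0],[-0.54,-1,0],[-0.54,-1,0],[-0.54,-1,0],[-0.54,-1,0],[-0.54,-1,0]],"dr":[[0,0,0],[0,0,0],[0,0,0],[0,0,0],[0,0,0],[0,0,0],[0,0,0],[0,0,0],[0,0,0],[0,0,0],[0,0,0],[0,0,0],[0,0,0],[0,0,0],[0,0,0],[0,0,0],[0,0,0],[0,0,0],[0,0,0],[0,0,0]],"jaw":[0.8,0.8,0.8,0.8,0.8,0.8,0.8,0.8,0.8,0.8,0.8,0.8,0.8,0.8,0.8,0.8,0.8,0.8,0.8,0.8]}'
python3 -m crank '{"linear":[[-0.5,-1,0.3],[0,0,0],[0,0,0],[0,0,0]],"dr":[[0,0,0],[0,0,0],[0,0,0],[0,0,0]],"jaw":[0.8,0.8,0.8,0.8]}'
python3 ww.py w8
```

```text
t: 19.28
tcp_pos: [0.4291, -0.2435, 0.134]
tool_rot: [0.0, 0.205, 0.979, 0.0]
force: [0.6, -0.4, 0.4]
gripper_width: 0.0682
gripper_force: 0.0
t: 19.62
tcp_pos: [0.4296, -0.2644, 0.1277]
tool_rot: [-0.0, 0.205, 0.979, 0.001]
force: [1.0, 1.0, 0.1]
gripper_width: 0.0682
gripper_force: 0.0
0.82 [248. 190.] 1042 mid [ 0.4304 -0.2687] ext [0.03  0.029] top 0.029 knob [ 0.4308 -0.2692] [169 138  87]
0.76 [472.  42.] 1126 mid [0.3816 0.0011] ext [0.036 0.029] top 0.035 knob [0.3823 0.0059] [209 138  43]
0.67 [310. 309.] 643 mid [ 0.5863 -0.264 ] ext [0.012 0.04 ] top 0.032 knob [ 0.5072 -0.256 ] [135 120  78]
0.56 [493. 176.] 895 mid [ 0.5308 -0.0022] ext [0.035 0.032] top 0.035 knob [ 5.331e-01 -4.000e-04] [30 30 32]
0.19 [427. 237.] 2357 mid [ 0.5438 -0.1244] ext [0.044 0.043] top 0.057 knob [ 0.5442 -0.1247] [160 126  82]
```

```bash
python3 -m crank '{"linear":[[-0.05,-0.19,0.9],[0,0,1],[0,0,1],[0,0,1],[0,0,1],[0,0,0.8],[0,0,0.35],[0,0,0],[0,0,0],[0,0,0],[0,0,0],[0,0,0],[0,0,0],[0,0,0],[0,0,0]],"dr":[[0,0,0],[0,0,0],[0,0,0],[0,0,0],[0,0,0],[0,0,0],[0,0,0],[0,0,0],[0,0,0],[0,0,0],[0,0,0],[0,0,0],[0,0,0],[0,0,0],[0,0,0]],"jaw":[0.8,0.8,0.8,0.8,0.8,0.8,0.8,0.8,0.2,0.2,0.2,0.2,0.2,0.2,0.2]}' 45
python3 -c "
from h import *
go(.4317,.2578,.13)"
```

```text
t: 20.97
tcp_pos: [0.43, -0.2701, 0.0088]
tool_rot: [0.001, 0.206, 0.979, -0.001]
force: [-0.3, 1.7, 6.5]
gripper_width: 0.0291
gripper_force: 44.2
to (0.4317, 0.2578, 0.13) units [10.54 24.19 -6.1 ]
```

```bash
python3 -m crank '{"linear":[[0,0,-0.5],[0,0,-1],[0.43,1,-1],[0.43,1,-1],[0.43,1,-1],[0.43,1,-1],[0.43,1,-0.5],[0.43,1,0],[0.43,1,0],[0.43,1,0],[0.43,1,0],[0.43,1,0],[0.43,1,0],[0.43,1,0],[0.43,1,0],[0.43,1,0],[0.43,1,0],[0.43,1,0],[0.43,1,0],[0.43,1,0]],"dr":[[0,0,0],[0,0,0],[0,0,0],[0,0,0],[0,0,0],[0,0,0],[0,0,0],[0,0,0],[0,0,0],[0,0,0],[0,0,0],[0,0,0],[0,0,0],[0,0,0],[0,0,0],[0,0,0],[0,0,0],[0,0,0],[0,0,0],[0,0,0]],"jaw":[0.2,0.2,0.2,0.2,0.2,0.2,0.2,0.2,0.2,0.2,0.2,0.2,0.2,0.2,0.2,0.2,0.2,0.2,0.2,0.2]}'
python3 -m crank '{"linear":[[0.43,1,0],[0.43,1,0],[0.43,1,0],[0.43,1,0],[0.43,1,0],[0.43,1,0],[0.2,0.2,0.8],[0,0,1],[0,0,0.8],[0,0,0.4],[0,0,0],[0,0,0],[0,0,0]],"dr":[[0,0,0],[0,0,0],[0,0,0],[0,0,0],[0,0,0],[0,0,0],[0,0,0],[0,0,0],[0,0,0],[0,0,0],[0,0,0],[0,0,0],[0,0,0]],"jaw":[0.2,0.2,0.2,0.2,0.2,0.2,0.2,0.2,0.2,0.2,0.2,0.2,0.2]}'
python3 held.py w9 .4317 .2578 .024
```

```text
t: 22.63
tcp_pos: [0.432, 0.1235, 0.1278]
tool_rot: [0.001, 0.206, 0.979, 0.0]
force: [-0.1, -0.7, -0.1]
gripper_width: 0.0288
gripper_force: 44.7
t: 23.72
tcp_pos: [0.4322, 0.2586, 0.0683]
tool_rot: [0.001, 0.206, 0.979, 0.001]
force: [0.8, 0.7, -1.0]
gripper_width: 0.0292
gripper_force: 44.7
held n 2834
tool-frame knob [ 0.0006 -0.0008 -0.0185] xrange [-0.0574  0.0151] zrange [-0.0199  0.0198]
net 0.77 [250. 293.] mid [-0.0561 -0.0025  0.0318] ext [0.0263 0.0357 0.0258] knob [-0.0595 -0.0025  0.0209]
net 0.65 [250. 137.] mid [ 0.0535 -0.0013  0.0352] ext [0.0218 0.021  0.0114] knob [ 0.0528 -0.0016  0.0315]
net 0.64 [249. 246.] mid [ 0.003  -0.0009 -0.0072] ext [0.0242 0.0272 0.0249] knob [-0.0002 -0.001  -0.0178]
to (0.4317, 0.2578, 0.024) units [ 0.02 -0.06  2.22]
```

View pics/w9.png

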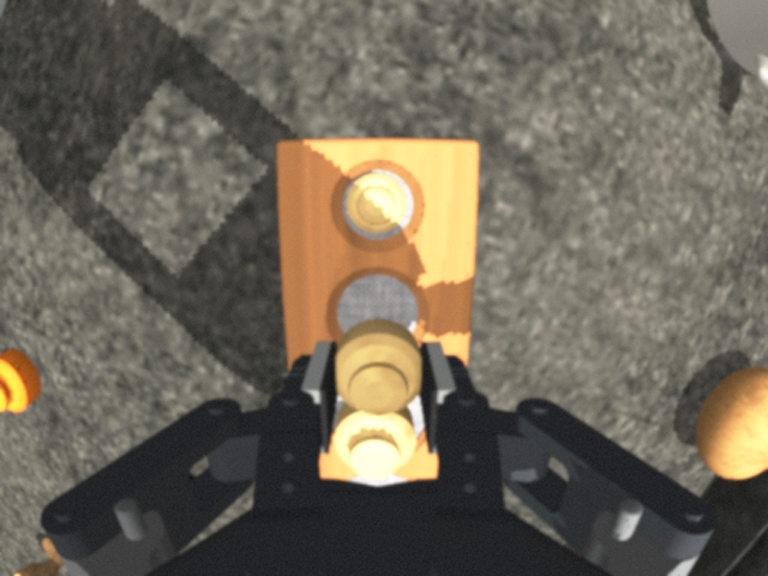

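weight_100 is held upright at (378,370) and centred on the tool, so I'm lowering it.

```bash
python3 -m crank '{"linear":[[0.02,-0.04,0.5],[0,0,0.7],[0,0,0.5],[0,0,0.3],[0,0,0.15],[0,0,0.06],[0,0,0],[0,0,0]],"dr":[[0,0,0],[0,0,0],[0,0,0],[0,0,0],[0,0,0],[0,0,0],[0,0,0],[0,0,0]],"jaw":[0.2,0.2,0.2,0.2,0.2,0.2,0.2,0.2]}'
```

```text
t: 24.48
tcp_pos: [0.4311, 0.2581, 0.0239]
tool_rot: [0.0, 0.206, 0.979, 0.0]
force: [-1.2, -0.9, 5.2]
gripper_width: 0.0287
gripper_force: 45.4
```

```bash
python3 -m crank '{"linear":[[0,0,0],[0,0,0],[0,0,0],[0,0,-0.5],[0,0,-1],[0,0,-1],[0,0,-1],[0,0,-1],[0,0,-1],[0,0,-0.3],[0,-1,0],[0,-1,0],[0,0,0],[0,0,0]],"dr":[[0,0,0],[0,0,0],[0,0,0],[0,0,0],[0,0,0],[0,0,0],[0,0,0],[0,0,0],[0,0,0],[0,0,0],[0,0,0],[0,0,0],[0,0,0],[0,0,0]],"jaw":[0.5,0.7,0.7,0.7,0.7,0.7,0.7,0.7,0.7,0.7,1,1,1,1]}'
python3 ww.py w10; python3 -c "
from h import *
go(.605,-.266,.14)"
```

```text
t: 25.65
tcp_pos: [0.4138, 0.2207, 0.1385]
tool_rot: [-0.0, 0.206, 0.978, -0.0]
force: [0.3, -0.1, -0.6]
gripper_width: 0.0853
gripper_force: 0.0
0.95 [298. 189.] 1099 mid [0.4306 0.2567] ext [0.03  0.029] top 0.044 knob [0.4312 0.2571] [219 191 126]
0.89 [292. 248.] 1431 mid [0.4816 0.2324] ext [0.03  0.034] top 0.05 knob [0.4861 0.2324] [231 221 167]
0.81 [ 70. 230.] 1005 mid [0.3814 0.013 ] ext [0.036 0.029] top 0.035 knob [0.3815 0.0078] [227 174  58]
0.56 [172. 298.] 926 mid [0.4596 0.1263] ext [0.109 0.103] top 0.175 knob [0.396  0.1908] [44 43 45]
to (0.605, -0.266, 0.14) units [-18.54 -18.47  -0.07]
```

weight_100 is seated at (0.431, 0.257), with its top at 44 mm against 43 expected. Now weight_500.

```bash
python3 -m crank '{"linear":[[-0.97,-0.97,0],[-0.97,-0.97,0],[-0.97,-0.97,0],[-0.97,-0.97,0],[-0.97,-0.97,0],[-0.97,-0.97,0],[-0.97,-0.97,0],[-0.97,-0.97,0],[-0.97,-0.97,0],[-0.97,-0.97,0],[-0.97,-0.97,0],[-0.97,-0.97,0],[-0.97,-0.97,0],[-0.97,-0.97,0],[-0.97,-0.97,0],[-0.97,-0.97,0],[-0.97,-0.97,0],[-0.97,-0.97,0],[-0.97,-0.97,0],[0,0,0]],"dr":[[0,0,0],[0,0,0],[0,0,0],[0,0,0],[0,0,0],[0,0,0],[0,0,0],[0,0,0],[0,0,0],[0,0,0],[0,0,0],[0,0,0],[0,0,0],[0,0,0],[0,0,0],[0,0,0],[0,0,0],[0,0,0],[0,0,0],[0,0,0]],"jaw":[1,1,1,1,1,1,1,1,1,1,1,1,1,1,1,1,1,1,1,1]}'
python3 -m crank '{"linear":[[0,0,0],[0,0,0],[0,0,0]],"dr":[[0,0,0],[0,0,0],[0,0,0]],"jaw":[1,1,1]}'
python3 ww.py w11
```

```text
t: 27.42
tcp_pos: [0.6054, -0.2696, 0.1386]
tool_rot: [0.002, 0.207, 0.978, -0.001]
force: [0.4, -0.9, -0.1]
gripper_width: 0.0855
gripper_force: 0.0
t: 27.67
tcp_pos: [0.6031, -0.2632, 0.1383]
tool_rot: [-0.001, 0.205, 0.979, 0.0]
force: [0.8, 0.6, 0.3]
gripper_width: 0.0856
gripper_force: 0.0
0.98 [251. 188.] 2840 mid [ 0.6062 -0.2646] ext [0.049 0.047] top 0.047 knob [ 0.6077 -0.2655] [199 173 109]
0.78 [453.  26.] 1120 mid [ 0.5335 -0.0031] ext [0.036 0.029] top 0.035 knob [0.5335 0.0016] [39 39 40]
0.56 [488.   3.] 207 mid [0.514 0.077] ext [0.013 0.028] top 0.024 knob [0.5152 0.0798] [36 35 35]
```

View pics/w11.png

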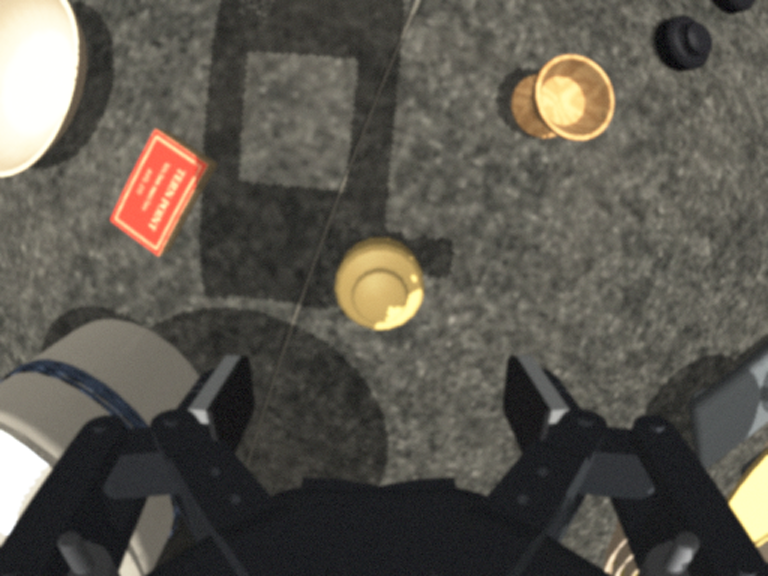

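weight_500 is at (378,285). The canister (100,430) and egg cup (560,100) are clear of the fingers, so I'm descending.

```bash
python3 -m crank '{"linear":[[-0.13,0,0.9],[0,0,1],[0,0,1],[0,0,1],[0,0,1],[0,0,0.9],[0,0,0.5],[0,0,0.27],[0,0,0],[0,0,0],[0,0,0],[0,0,0],[0,0,0],[0,0,0],[0,0,0],[0,0,0]],"dr":[[0,0,0],[0,0,0],[0,0,0],[0,0,0],[0,0,0],[0,0,0],[0,0,0],[0,0,0],[0,0,0],[0,0,0],[0,0,0],[0,0,0],[0,0,0],[0,0,0],[0,0,0],[0,0,0]],"jaw":[1,1,1,1,1,1,1,1,1,0.45,0.45,0.45,0.45,0.45,0.45,0.45]}' 70
python3 -c "
from h import *
go(.5479,.2063,.13)"
```

```text
t: 29.1
tcp_pos: [0.6076, -0.266, 0.0103]
tool_rot: [0.002, 0.206, 0.979, -0.0]
force: [-0.1, 1.7, 5.9]
gripper_width: 0.051
gripper_force: 73.2
to (0.5479, 0.2063, 0.13) units [12.22 20.42 -6.03]
```

```bash
python3 -m crank '{"linear":[[0,0,-0.5],[0,0,-1],[0,0,-1],[0,0,-1],[0,0,-1],[0.3,0.5,-1],[0.58,0.97,-0.5],[0.58,0.97,0],[0.58,0.97,0],[0.58,0.97,0],[0.58,0.97,0],[0.58,0.97,0],[0.58,0.97,0],[0.58,0.97,0],[0.58,0.97,0],[0.58,0.97,0],[0.58,0.97,0],[0.58,0.97,0],[0.58,0.97,0],[0.58,0.97,0]],"dr":[[0,0,0],[0,0,0],[0,0,0],[0,0,0],[0,0,0],[0,0,0],[0,0,0],[0,0,0],[0,0,0],[0,0,0],[0,0,0],[0,0,0],[0,0,0],[0,0,0],[0,0,0],[0,0,0],[0,0,0],[0,0,0],[0,0,0],[0,0,0]],"jaw":[0.45,0.45,0.45,0.45,0.45,0.45,0.45,0.45,0.45,0.45,0.45,0.45,0.45,0.45,0.45,0.45,0.45,0.45,0.45,0.45]}'
python3 -m crank '{"linear":[[0.58,0.97,0],[0.58,0.97,0],[0.58,0.97,0],[0.58,0.97,0],[0.58,0.97,0],[0.58,0.97,0],[0.3,0.5,0.5],[0,0,1],[0,0,0.8],[0,0,0.4],[0,0,0],[0,0,0],[0,0,0]],"dr":[[0,0,0],[0,0,0],[0,0,0],[0,0,0],[0,0,0],[0,0,0],[0,0,0],[0,0,0],[0,0,0],[0,0,0],[0,0,0],[0,0,0],[0,0,0]],"jaw":[0.45,0.45,0.45,0.45,0.45,0.45,0.45,0.45,0.45,0.45,0.45,0.45,0.45]}'
python3 held.py w12 .5479 .2063 .024
```

```text
t: 30.77
tcp_pos: [0.5637, 0.0607, 0.1271]
tool_rot: [-0.001, 0.206, 0.979, -0.0]
force: [0.6, 0.6, -3.9]
gripper_width: 0.0503
gripper_force: 74.1
t: 31.85
tcp_pos: [0.5476, 0.2058, 0.0743]
tool_rot: [0.001, 0.206, 0.979, 0.0]
force: [0.4, -0.6, -4.1]
gripper_width: 0.0503
gripper_force: 74.1
held n 5694
tool-frame knob [ 0.0021 -0.0005 -0.0349] xrange [-0.0118  0.0263] zrange [-0.0363  0.0056]
net 0.93 [253. 249.] mid [ 0.0068 -0.0009 -0.0162] ext [0.0388 0.0454 0.0397] knob [ 0.0005 -0.0009 -0.034 ]
to (0.5479, 0.2063, 0.024) units [0.02 0.01 2.54]
```

View pics/w12.png

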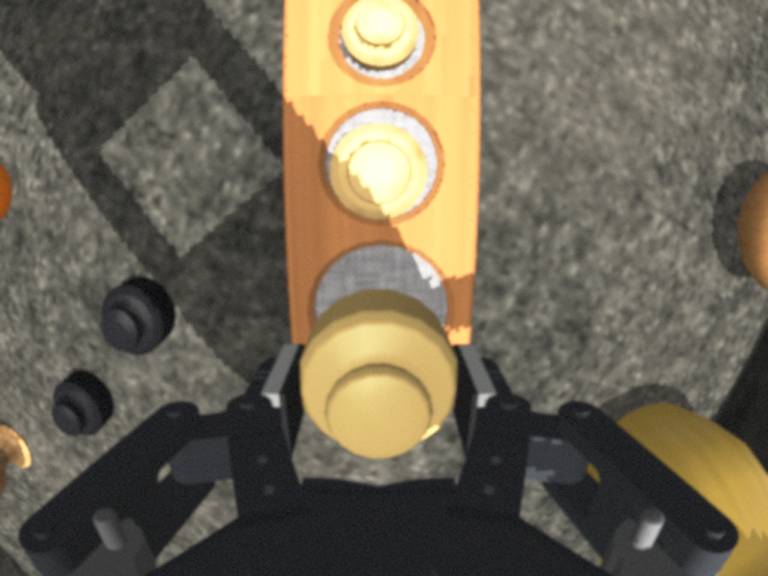

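weight_500 is held upright at (378,370) above seat 1, so I'm lowering it.

```bash
python3 -m crank '{"linear":[[-0.02,0.02,0.6],[0,0,0.7],[0,0,0.5],[0,0,0.35],[0,0,0.2],[0,0,0.1],[0,0,0.04],[0,0,0],[0,0,0]],"dr":[[0,0,0],[0,0,0],[0,0,0],[0,0,0],[0,0,0],[0,0,0],[0,0,0],[0,0,0],[0,0,0]],"jaw":[0.45,0.45,0.45,0.45,0.45,0.45,0.45,0.45,0.45]}'
```

```text
t: 32.7
tcp_pos: [0.5484, 0.2065, 0.0253]
tool_rot: [0.001, 0.206, 0.979, 0.0]
force: [-3.3, -0.3, 5.8]
gripper_width: 0.05
gripper_force: 75.0
```

```bash
python3 -m crank '{"linear":[[0,0,0],[0,0,0],[0,0,0],[0,0,-0.4],[0,0,-1],[0,0,-1],[0,0,-1],[0,0,-1],[0,0,-1],[0,0,-1],[0,0,-1],[0,0,0],[0,0,0],[0,0,0]],"dr":[[0,0,0],[0,0,0],[0,0,0],[0,0,0],[0,0,0],[0,0,0],[0,0,0],[0,0,0],[0,0,0],[0,0,0],[0,0,0],[0,0,0],[0,0,0],[0,0,0]],"jaw":[0.7,0.95,0.95,0.95,0.95,0.95,0.95,0.95,0.95,0.95,0.95,0.95,0.95,0.95]}'
python3 ww.py w13; python3 - <<'E'
from h import *
for c,n in [('scene','egg_cup'),('scene','match_box')]:
    i,d=read_camera(c)
    for r in regions_of(c,n)[:2]:
        P=world(c,d,r['mask']);lo,hi=np.percentile(P,[3,97],axis=0);print(n,np.round((lo+hi)/2,3))
E
```

```text
t: 33.87
tcp_pos: [0.5466, 0.2062, 0.171]
tool_rot: [-0.001, 0.206, 0.979, -0.0]
force: [0.1, -0.1, 1.2]
gripper_width: 0.0813
gripper_force: 0.0
0.94 [ 95. 230.] 873 mid [0.5321 0.0074] ext [0.036 0.03 ] top 0.035 knob [0.5331 0.0032] [47 47 48]
0.82 [134. 180.] 1130 mid [0.4993 0.0853] ext [0.037 0.033] top 0.035 knob [0.4998 0.0824] [48 47 49]
0.79 [251. 110.] 1382 mid [0.4865 0.2322] ext [0.036 0.035] top 0.05 knob [0.4867 0.2321] [253 248 197]
0.73 [253. 180.] 2516 mid [0.5468 0.2063] ext [0.049 0.047] top 0.062 knob [0.5483 0.2054] [218 194 126]
0.68 [262.  15.] 80 mid [0.3934 0.2815] ext [0.012 0.023] top 0.017 knob [0.3928 0.2814] [238 233 231]
0.65 [256.   8.] 314 mid [0.389  0.2774] ext [0.014 0.022] top 0.038 knob [0.3879 0.2758] [229 217 164]
0.64 [251.  48.] 898 mid [0.4323 0.2571] ext [0.029 0.029] top 0.044 knob [0.4318 0.2571] [251 245 189]
0.63 [ 45. 120.] 889 mid [0.3831 0.0125] ext [0.037 0.03 ] top 0.035 knob [0.3827 0.0082] [230 181  62]
egg_cup [ 0.544 -0.125  0.028]
match_box [ 0.49  -0.374  0.011]
```

View pics/w13.png

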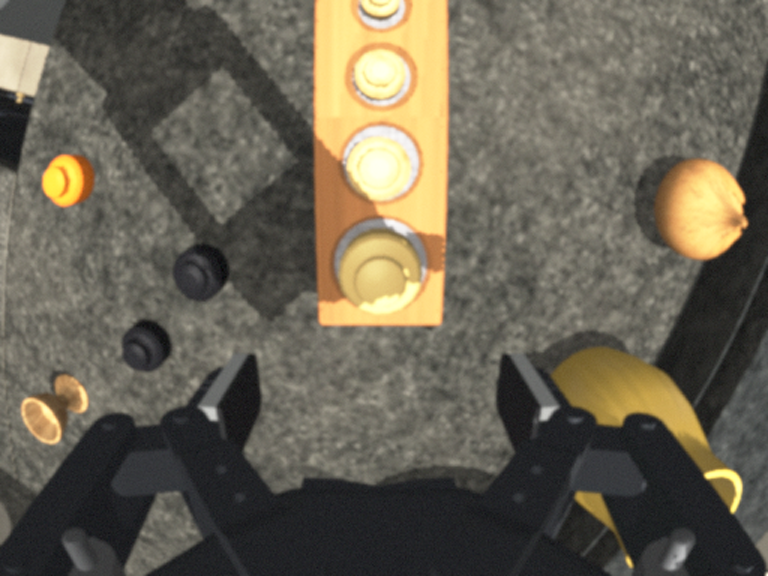

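The final view shows all four weights upright in their seats, at (380,275), (380,168), (380,75) and (380,5). Each is within 3 mm of its seat centre and at the right height. The egg cup and match box have not moved.

```bash
python3 -c "
from station import finish_job
print(finish_job())"
```

```text
the job is handed in; nothing more can be done
None
```

All four brass weights stand upright in their own seats, within about 3 mm of centre by the wrist camera; the egg cup and match box have not moved, and the job was handed in at about 34 s, with no verdict returned.

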